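# Stir the beads through the grading sieve

### The job

Pick up the standing stirrer and stir the beads round in the sieve with its foot until all four round beads have dropped through the holes into the catch tray and only the two flat disc beads are left on the plate. Touch the beads only with the stirrer, then stand it upright on the free part of the graphite pad. Leave the lidded jars, the rod scorer and the jar of sticks standing where they are.

Things in the scene. Friction and masses are not known exactly. Their poses are not given: they have to be found in the camera images.
- stirrer_handle (a point): Middle of the stirrer's pale wooden handle, 123.5 mm above the underside of its foot. The handle is 20 x 20 mm square and 55 mm long (96 to 151 mm above the underside). z runs up along the tool, x and y are square to the flat handle faces. The stirrer starts on the bench near a lidded jar and a white rod scorer; which of three places it has varies.
- stirrer_foot (a point): Centre of the underside of the stirrer's foot, z up along the tool.
- stirrer: The stirrer: 151 mm tall, about 0.15 kg, standing upright on its own foot. From the bottom: dark steel round foot, 28 mm diameter and 30 mm tall; 12 mm steel shaft; thin brass collar; square wooden handle. Origin and axes as for stirrer_foot.
- sieve_floor (a point): Centre of the top face of the sieve's drilled plate, 56 mm above the bench, z up. Inside the round wall the plate has seven 23 mm holes: one at the centre; three at 0, 120 and 240 degrees from this frame's x axis (counter-clockwise) 55 mm from the centre; three at 60, 180 and 300 degrees 34 mm from the centre. Position and yaw vary.
- pad_top (a point): Centre of the top face of the flat dark graphite pad, fixed in place: 165 mm along its x, 255 mm along its y, top about 8 mm above the bench, z up. Two lidded jars stand somewhere on it.
- jar_a: Bystander: lidded jar standing on the bench, 50 mm diameter, 49 mm tall; origin at the centre of its underside. Leave it standing where it is.
- jar_b: Bystander: one of two lidded jars standing on the graphite pad, 50 mm diameter, 49 mm tall; origin at the centre of its underside. Leave it standing where it is.
- jar_c: Bystander: one of two lidded jars standing on the graphite pad, 50 mm diameter, 49 mm tall; origin at the centre of its underside. Leave it standing where it is.
- stick_jar: Bystander: clear jar 66 mm across with thin sticks standing up to 242 mm above the bench, near the sieve; origin at the centre of its underside. Leave it standing where it is.
- round_bead_1: Round bead 1 of 4: white ball, 18 mm diameter, 12 g; starts on the sieve's plate between two holes, and rolls only a little when pushed (it is smooth, as is the plate). It drops through any hole that it is pushed over, into the catch tray. Origin at its centre.
- round_bead_2: Round bead 2 of 4: white ball, 18 mm diameter, 12 g; starts on the sieve's plate between two holes, and rolls only a little when pushed (it is smooth, as is the plate). It drops through any hole that it is pushed over, into the catch tray. Origin at its centre.
- round_bead_3: Round bead 3 of 4: white ball, 18 mm diameter, 12 g; starts on the sieve's plate between two holes, and rolls only a little when pushed (it is smooth, as is the plate). It drops through any hole that it is pushed over, into the catch tray. Origin at its centre.
- round_bead_4: Round bead 4 of 4: white ball, 18 mm diameter, 12 g; starts on the sieve's plate between two holes, and rolls only a little when pushed (it is smooth, as is the plate). It drops through any hole that it is pushed over, into the catch tray. Origin at its centre.
- disc_bead_1: Flat disc bead 1 of 2: white disc, 34 mm diameter, 13 mm thick, 25 g; starts lying flat on the sieve's plate. Wider than the holes, it slides over them. Origin at its centre.
- disc_bead_2: Flat disc bead 2 of 2: white disc, 34 mm diameter, 13 mm thick, 25 g; starts lying flat on the sieve's plate. Wider than the holes, it slides over them. Origin at its centre.
- sieve: The sieve, fixed in place; origin at bench level under its centre. A 164 mm square catch tray (walls 30 mm high); four posts; a 164 mm square, 6 mm thick steel plate (top at 56 mm); on it a round wall, inner radius 68, outer 72 mm, 28 mm high (rim 84 mm above the bench).
- scorer: Bystander: white upright rod scorer, 31 x 32 mm and 70 mm tall; origin at the centre of its underside. Leave it standing where it is.
Mind the look-alikes: they are no part of the job. Several things look just like the stirrer: the one meant starts farthest to the robot's right.

How it is judged:
By the outcome, as a careful person would: the job done as asked, in the order asked, and still so for the second after the job is handed in, with the robot touching nothing.
It also fails if it takes over 61 s, if anything falls off the work surface, if the arm or the gripper's body presses on something with over 40 N, if the wrist force passes 120 N, or if a joint passes its speed limit or range.

### The arm

A 6-joint arm with a two-finger parallel gripper is mounted at the origin on the work surface; the furniture and walls round the work are solid. World frame = base frame: x ahead of the robot, y to its left, z up, the work surface at z = 0. Lengths are in m, angles in degrees, forces in N, time in s.
With the tool pointing down it reaches from about 0.35 to 0.875 m from the base axis. Payload 4.2 kg.
Tool frame: the origin (TCP) lies on the centre line of the jaws, within the pads' length; the fingertips stand tip_reach ahead of it and the grasp point (between the pads) is the TCP (tip_reach is the distance from the TCP to the fingertips, in m); z points along the fingers, y is the line along which they close (so a half turn about z gives the same grasp; the last joint's range is limited). The gripper opens to 87 mm and grips with 3 to 60 N. Pads are 19 mm wide; open, the fingers measure 117 mm over their backs; the gripper's body (75 mm by 190 mm) begins 51 mm behind the grasp point.
Start: joints at [14.817, 22.042, 0.453, 0, -68.411, -14.817], TCP at [0.625, 0, 0.242] pointing down, gripper open.
Joint ranges: [-179.83, 179.83], [-69.29, 118.12], [-61.27, 80.66], [-181.25, 117.63], [-171.15, -9.14], [-177.46, 177.46]. Speed limits (degrees/s): [159.86, 159.86, 180, 180, 180, 180].

### API

Orientations are given as a 3x3 rotation matrix whose columns are the frame's x, y, z axes.
In Python, from station import sense, capture, finish_job, tip_reach gives the robot as it stands.
- The arm moves only by the tool arm_command, never from a script. Its argument "deltas" is a list of rows, each a list of 7 numbers: the turn, a rotation vector about the tool's x, y, z in rad, then the shift along the tool's x, y, z in cm, then the closure, from -1 (fully open) to 1 (shut), so that 0 is half open. In form: [[rx, ry, rz, dx, dy, dz, hand], ...]. A call has 1 to 8 rows; each row is the pose to reach, as a shift and turn from the pose commanded when the call began, along the tool's axes at that moment; what a row does not reach only later rows make up. A row lasts 1/12 s, in which the tool goes at most 41.7 mm and 7.16 degrees, less where a joint would pass 70% of its speed; a pose out of reach is approached as far as the arm can. A call with a gripper value outside its range is refused whole. The fingers move at their own pace and stop on an object; the grip force is fixed at half the most. Time passes only in rows, so rows that repeat a pose let the fingers close. It gives the time, the measured TCP pose, the force, the opening and the grip force at its end, in the units of the state.
- sense(): the state, without advancing time (a new reading comes with each control period).
- capture(name): name is "scene" or "side" or "wrist"; returns a dict with "pixels" (480x640x3 uint8, blue, green, red), "fovy" (degrees; the focal length in pixels is half the picture's height over the tangent of half this angle, whatever the lens; pixels are square), "cx", "cy" (the principal point, pixels), "rvec" (rotation vector, rad) and "tvec" (3), from world to camera coordinates, as OpenCV has them. Camera axes: x right, y down, z forward; pixel columns grow to the right and rows downward; lengths in m; the calibration is good to about 2 mm. A picture is of the moment at which its call begins. There is no depth.
- finish_job(): hands the job in; it is judged then, once.
The state is a dict: "time_s": time; "joints": joint angles; "joint_velocities": joint speeds; "effort": joint torques, N m; "tcp_pos": TCP position; "ee_rot": TCP orientation; "wrist_force": force on the tool from outside, world axes, zero at the start; "moment": the same for the moment, N m; "gripper_width": opening from 0.0 (shut) to 1.0 (fully open); "gripper_force": force on a finger pad.
Only numpy, scipy, OpenCV 4.12 (cv2) and the standard library are available. Lean on these libraries where they do the work, as an engineer would, in place of code of your own. Each camera call takes 0.05 s, during which the arm holds its last target. There are 200 camera calls.

## Working session

There is one attempt and no reset: what is moved stays moved. The work goes in short steps, Python scripts to look and compute and a tool call to move; the robot and the scene stay as the last step left them, time stands still between calls to the robot, and variables do not carry over. Pictures are saved under pics/ and viewed, at most 10 in all, crops included, and the job is handed in when it is done.

Besides the shell and the picture viewer there is one more tool, called after "Emit:" in YAML: its name, and indented under it one key for each argument. arm_command: Moves the arm, as the interface text tells. Its arguments: {"type":"object","properties":{"deltas":{"type":"array"}},"required":["deltas"]}

```bash
mkdir -p pics; ls; python3 - <<'E'
from station import sense,capture,tip_reach
import cv2,numpy as np
s=sense();print(s,tip_reach)
for n in("scene","side"):
    c=capture(n);cv2.imwrite(f"pics/{n}0.png",c["pixels"]);print(n,{k:v for k,v in c.items() if k!="pixels"})
E
```

```text
pics
{'time_s': 0.0, 'joints': array([ 1.48166402e+01,  2.20894352e+01,  3.80797578e-01, -2.86142221e-02,
       -6.84117771e+01, -1.48170659e+01]), 'joint_velocities': array([ 0.0850599 ,  0.10725028,  0.05722283,  0.00354062, -0.04538788,
        0.01222569]), 'effort': array([ 5.69075401e-04, -3.90661991e+01,  1.87403029e+01,  4.22001421e+00,
        1.09914420e-02, -1.81494070e-04]), 'tcp_pos': array([6.24441504e-01, 2.04559450e-05, 2.40481460e-01]), 'ee_rot': array([[-1.91571788e-04, -9.99997669e-01, -2.15046396e-03],
       [-9.99999978e-01,  1.91762533e-04, -8.84935349e-05],
       [ 8.89057071e-05,  2.15044696e-03, -9.99997684e-01]]), 'wrist_force': array([-0.36825472,  0.29790538, -0.42110782]), 'moment': array([ 0.01959632, -0.05318487,  0.02772501]), 'gripper_force': 0.0, 'gripper_width': 0.9955360268137704} 0.019
scene {'fovy': 51.90671455641454, 'cx': 315.9513448297053, 'cy': 233.86276920440773, 'rvec': array([ 0.83885899, -2.46325552,  1.18881842]), 'tvec': array([0.46203026, 0.29541361, 0.92918043])}
side {'fovy': 44.83412744962838, 'cx': 319.71688252845524, 'cy': 240.01193621465094, 'rvec': array([2.32763338, 0.0026326 , 0.02361288]), 'tvec': array([-0.55756335,  0.05966052,  1.26223664])}
```

View pics/scene0.png

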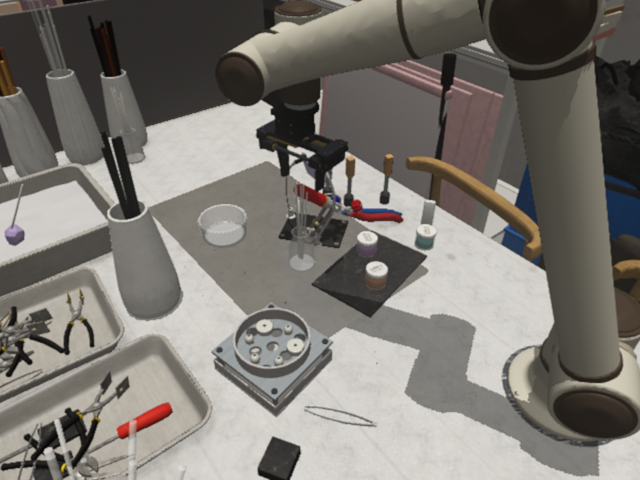

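View pics/side0.png

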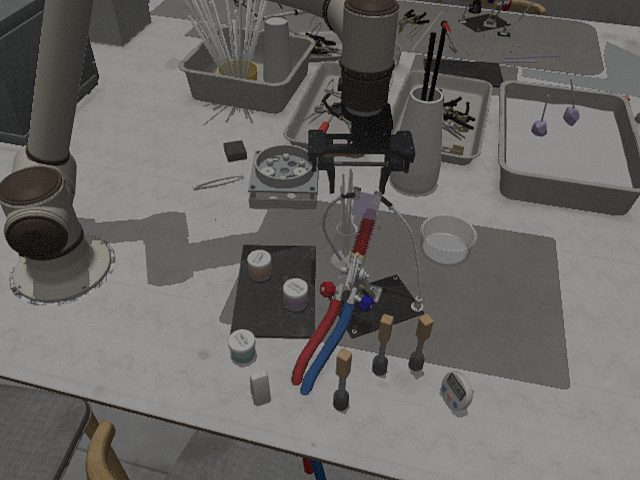

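The side view shows three stirrers with feet at (341,400), (380,366) and (416,363), and the sieve at (285,170). The pad is at (275,290) with jars at (260,265) and (295,293). Jar_a is at (242,347), the scorer at (260,387) and the stick jar at (346,240). The stirrer nearest this camera, at (341,400), should be the farthest right (lowest y). I'll compute that next.

```bash
cat > h.py <<'E'
import numpy as np,cv2
from station import sense,capture
def cam(n,c=None):
    c=c or capture(n);R=cv2.Rodrigues(np.array(c["rvec"]))[0];f=240/np.tan(np.radians(c["fovy"]/2))
    return dict(im=c["pixels"],R=R,t=np.array(c["tvec"]),K=np.array([[f,0,c["cx"]],[0,f,c["cy"]],[0,0,1]]))
def ray(C,u,v):
    return -C["R"].T@C["t"], C["R"].T@np.linalg.inv(C["K"])@np.array([u,v,1.])
def onz(C,u,v,z):
    o,d=ray(C,u,v);return o+d*(z-o[2])/d[2]
def proj(C,p):
    q=C["K"]@(C["R"]@np.array(p,float)+C["t"]);return q[:2]/q[2]
def tri(C1,p1,C2,p2):
    o1,d1=ray(C1,*p1);o2,d2=ray(C2,*p2)
    s=np.linalg.lstsq(np.stack([d1,-d2],1),o2-o1,rcond=None)[0]
    a,b=o1+s[0]*d1,o2+s[1]*d2;return (a+b)/2,np.linalg.norm(a-b)
E
python3 - <<'E'
from h import *
np.set_printoptions(precision=4,suppress=True)
S=cam("side");C=cam("scene")
for n,u,v in(("st1",341,403),("st2",380,368),("st3",416,365),("jar_a",242,358),("scorer",260,400),("pan tl",241,246),("pad tr",316,247),("pad br",315,334),("pad bl",232,334)):
    p=onz(S,u,v,0);print(n,p,proj(C,p),proj(C,p+[0,0,.1235]))
print("sieve",onz(S,285,165,.084)); print(-S["R"].T@S["t"],-C["R"].T@C["t"])
a=cv2.resize(S["im"][330:420,220:440],None,fx=3.6,fy=3.6,interpolation=cv2.INTER_CUBIC)
b=cv2.resize(C["im"][140:260,280:450],None,fx=2,fy=2,interpolation=cv2.INTER_CUBIC)
o=np.zeros((a.shape[0]+b.shape[0],a.shape[1],3),np.uint8);o[:a.shape[0]]=a;o[a.shape[0]:,:b.shape[1]]=b
cv2.imwrite("pics/crop1.png",o);print(o.shape)
E
```

```text
st1 [ 0.5937 -0.327   0.    ] [382.5487 202.0564] [386.3891 164.6198]
st2 [ 0.6692 -0.253   0.    ] [346.21   204.5701] [347.9774 167.0005]
st3 [ 0.7377 -0.2459  0.    ] [325.4561 197.4083] [326.0114 160.216 ]
jar_a [ 0.4094 -0.2324  0.    ] [424.5574 243.7012] [431.5788 204.3436]
scorer [ 0.4496 -0.3218  0.    ] [426.8614 221.3956] [433.609  183.0024]
pan tl [0.3793 0.0722 0.    ] [370.3095 320.3533] [374.5583 278.8582]
pad tr [0.5496 0.0712 0.    ] [308.722  286.1532] [308.2246 245.3795]
pad br [ 0.5474 -0.1749  0.    ] [367.2008 234.3407] [370.4422 195.3662]
pad bl [ 0.3847 -0.1762  0.    ] [422.7609 259.0422] [429.9478 219.1101]
sieve [0.4736 0.2686 0.084 ]
[ 0.5364 -0.8796  0.9199] [0.0346 0.7127 0.8093]
(564, 792, 3)
```

View pics/crop1.png

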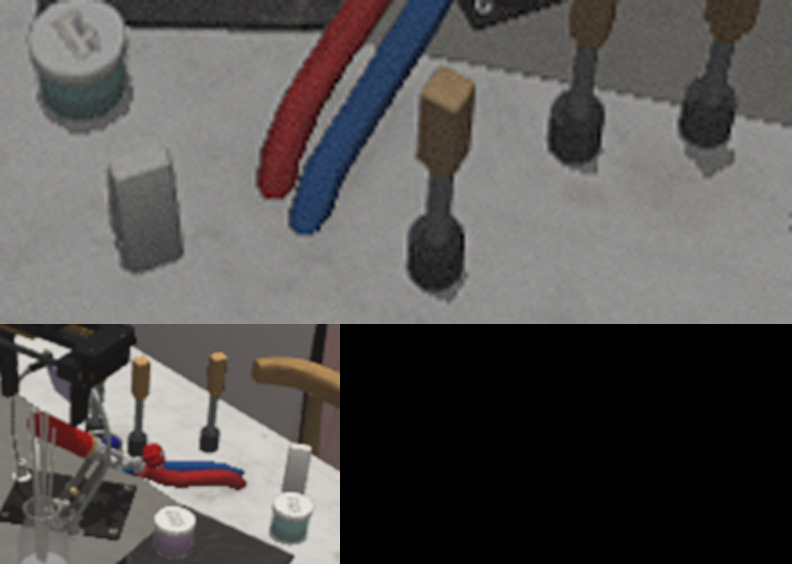

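The nearest one to the side camera, (341,400), is about 0.07 m further right (y≈-0.32) than the other two, (380,366) and (416,363). It also stands by the jar and the scorer, so that is the one I'll take. Next I'll measure its axis and find the wrist camera's offset.

```bash
python3 - <<'E'
from h import *
np.set_printoptions(precision=4,suppress=True)
S=cam("side");C=cam("scene");W=cam("wrist");cv2.imwrite("pics/w0.png",W["im"])
def blob(C,r):
    x0,x1,y0,y1=r;h=C["im"][y0:y1,x0:x1].astype(int);m=((h[...,2]-h[...,0])>35).astype(np.uint8)
    n,l,st,ce=cv2.connectedComponentsWithStats(m);i=1+np.argmax(st[1:,4]);print(st[i]);return ce[i]+[x0,y0]
a=blob(S,(325,365,340,385));b=blob(C,(375,400,145,185));print(a,b,tri(S,a,C,b))
q=np.array([(421,90),(442,68),(475,84),(463,112)])/3.6+[220,330]
P=np.array([onz(S,*p,.151) for p in q]);print(P,P.mean(0));d=np.diff(np.vstack([P,P[:1]]),axis=0);print(np.degrees(np.arctan2(d[:,1],d[:,0])),np.linalg.norm(d,axis=1))
print("stick jar",tri(S,(346,228),C,(302,240)))
print("wrist cam",-W["R"].T@W["t"],W["R"])
E
```

```text
[ 12   9  15  12 108]
[ 10   9   9  22 112]
[344.2222 354.3704] [388.8393 162.6875] (array([ 0.5891, -0.3219,  0.1357]), np.float64(0.009147834192675215))
[[ 0.5806 -0.3319  0.151 ]
 [ 0.5903 -0.3199  0.151 ]
 [ 0.6047 -0.3285  0.151 ]
 [ 0.5987 -0.3433  0.151 ]] [ 0.5936 -0.3309  0.151 ]
[  50.8046  -30.6776 -111.8064  147.6301] [0.0154 0.0167 0.016  0.0215]
stick jar (array([0.6062, 0.0325, 0.0897]), np.float64(0.013237631457812267))
wrist cam [ 0.624  -0.0847  0.3831] [[-1.     -0.0007  0.0021]
 [-0.      0.9529  0.3033]
 [-0.0022  0.3033 -0.9529]]
```

View pics/w0.png

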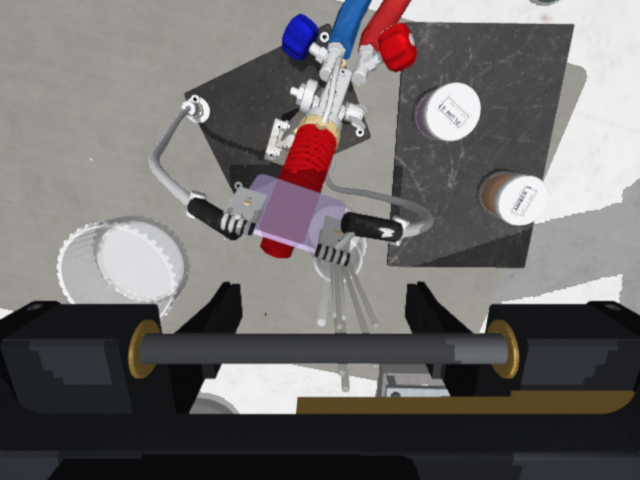

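The wrist view shows the pad at (490,140) with jars at (450,110) and (515,195). The hosed torch is at (310,180), and the stick jar is just under the fingers at (340,255), so I'll lift before moving sideways. First I'll look down into the sieve.

Emit:
arm_command:
  deltas:
    - [0,0,0,0,0,-5,-1]
    - [0,0,0,0,0,-10,-1]
    - [0,0,0,-4,2,-10,-1]
    - [0,0,0,-8,4,-10,-1]
    - [0,0,0,-12,6,-10,-1]
    - [0,0,0,-16,8,-10,-1]
    - [0,0,0,-20,10,-10,-1]
    - [0,0,0,-24,12,-10,-1]

```text
time_s: 1.02
tcp_pos: [0.5131, 0.2227, 0.3419]
ee_rot: [[-0.0, -1.0, 0.0], [-1.0, 0.0, 0.001], [-0.001, -0.0, -1.0]]
wrist_force: [-0.3, 1.0, 0.1]
gripper_width: 1.004
gripper_force: 0.0
```

Emit:
arm_command:
  deltas:
    - [0,0,0,-4,2,0,-1]
    - [0,0,0,-6,3,0,-1]
    - [0,0,0,-6,3,0,-1]

```text
time_s: 1.27
tcp_pos: [0.4823, 0.285, 0.3414]
ee_rot: [[0.006, -1.0, -0.0], [-1.0, -0.006, 0.001], [-0.001, 0.0, -1.0]]
wrist_force: [0.3, -0.2, 0.5]
gripper_width: 1.0
gripper_force: 0.0
```

```bash
python3 - <<'E'
from h import *
import pickle
print(sense()["tcp_pos"],sense()["time_s"])
c=capture("wrist");pickle.dump(c,open("wsieve.pkl","wb"));cv2.imwrite("pics/w1.png",c["pixels"]);print(c["fovy"],c["cx"],c["cy"])
E
```

```text
[0.48232689 0.28504454 0.34143069] 1.2667
70.6247063511824 323.2329992819283 242.01727656284382
```

View pics/w1.png

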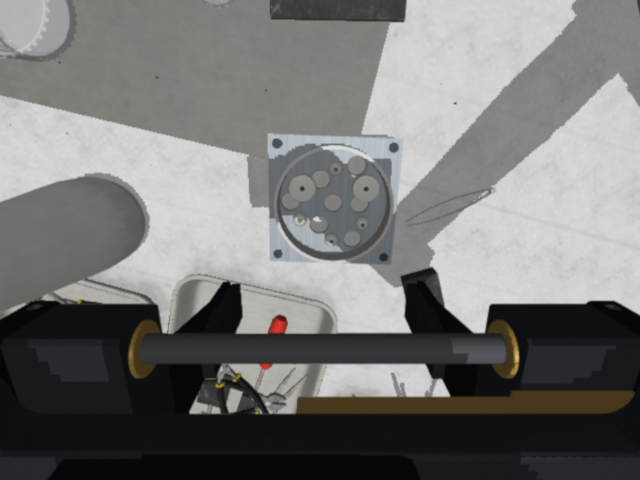

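The sieve is at (335,200), with discs at (301,187) and (367,188). The small round beads appear near (335,169), (300,219), (362,224) and (332,240). A tall vase is to the left at (80,240). I'll zoom in to measure.

```bash
python3 - <<'E'
from h import *
import pickle
np.set_printoptions(precision=4,suppress=True)
c=pickle.load(open("wsieve.pkl","rb"));W=cam("",c)
z=cv2.resize(c["pixels"][130:270,260:410],None,fx=4.2,fy=4.2,interpolation=cv2.INTER_CUBIC)
cv2.imwrite("pics/w1z.png",z);print(z.shape)
for u,v in((277,143),(394,147),(383,257),(278,254)):print("screw",onz(W,u,v,.056))
for n,u,v in(("vase",85,240),):print(n,onz(W,u,v,0))
E
```

```text
(588, 630, 3)
screw [0.5371 0.2112 0.056 ]
screw [0.3951 0.2149 0.056 ]
screw [0.4    0.3573 0.056 ]
screw [0.5408 0.3539 0.056 ]
vase [0.8358 0.3534 0.    ]
```

View pics/w1z.png

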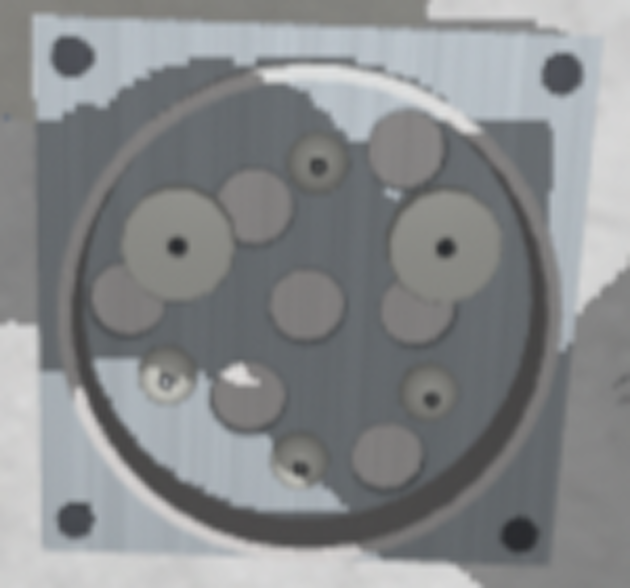

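```bash
python3 - <<'E'
from h import *
import pickle
np.set_printoptions(precision=1,suppress=True)
W=cam("",pickle.load(open("wsieve.pkl","rb")))
w=lambda u,v,z:onz(W,u/4.2+260-.4,v/4.2+130-.4,z)
H=[(307,305),(407,148),(127,299),(387,457),(256,206),(417,312),(248,397)]
P=np.array([w(*p,.056) for p in H])[:,:2];
ang=np.radians([0,0,120,240,60,180,300]);r=np.array([0,55,55,55,34,34,34])
# fit yaw: try assignments by complex regression over cyclic shift (outer order determined by angle)
z=P@[1,1j];best=None
import itertools
for o in itertools.permutations([1,2,3]):
  for i in itertools.permutations([4,5,6]):
    m=.001*r*np.exp(1j*ang);y=z[[0,*o,*i]]
    k=np.vdot(m-m.mean(),y-y.mean());th=np.angle(k);t=y.mean()-m.mean()*np.exp(1j*th);e=abs(y-t-m*np.exp(1j*th)).max()
    if best is None or e<best[0]:best=(e,np.degrees(th),t,(t+m*np.exp(1j*th)))
print(best[0]*1000,best[1],best[2])
mm=lambda a:(1000*a)
for n,h in zip("C O0 O120 O240 I60 I180 I300".split(),best[3]):print(n,mm(np.array([h.real,h.imag])))
for n,p,zz in(("B1",(318,162),.065),("B2",(167,376),.065),("B3",(428,390),.065),("B4",(299,460),.065),("D1",(178,245),.069),("D2",(445,246),.069)):
  q=w(*p,zz)[:2]*1000;print(n,q,"r",np.hypot(*(q-[best[2].real*1000,best[2].imag*1000])))
p=[w(*p,.084) for p in((60,310),(558,310),(310,65),(310,548))];print(np.array(p)*1000)
# plate height check by two views: hole centre via scene camera
C=cam("scene");cv2.imwrite("pics/scene1.png",C["im"]);print("center proj in scene",proj(C,[best[2].real,best[2].imag,.056]))
E
```

```text
0.8582550760266571 118.15867527974206 (0.4686554361193941+0.28343120695463025j)
C [468.7 283.4]
O0 [442.7 331.9]
O120 [439.6 236.7]
O240 [523.6 281.7]
I60 [434.7 284.5]
I180 [484.7 253.5]
I300 [486.6 312.3]
B1 [466.4 239.8] r 43.71267177812897
B2 [510.9 303.5] r 46.750464310979794
B3 [431.9 307.4] r 43.88731755582614
B4 [470.7 329.8] r 46.421388414944516
D1 [506.8 263.3] r 43.13326256700014
D2 [429.2 263.2] r 44.39375816113642
[[539.7 279.7  84. ]
 [398.1 278.9  84. ]
 [469.7 212.3  84. ]
 [467.5 351.5  84. ]]
center proj in scene [272.9 345.4]
```

Hole fit is good to 0.9 mm, with the sieve centre at (468.7, 283.4) mm and yaw 118.2°. All four beads have workable push lines. Now I'll move to above the stirrer, going round on the base side.

Emit:
arm_command:
  deltas:
    - [0,0,0,4,0,0,-1]
    - [0,0,0,8,1,0,-1]
    - [0,0,0,12,1,0,-1]
    - [0,0,0,16,1,0,-1]
    - [0,0,0,20,1,0,-1]
    - [0,0,0,24,1,0,-1]
    - [0,0,0,28,1,0,-1]
    - [0,0,0,32,1,0,-1]

```text
time_s: 2.03
tcp_pos: [0.4736, -0.042, 0.342]
ee_rot: [[-0.002, -1.0, 0.001], [-1.0, 0.002, 0.0], [-0.0, -0.001, -1.0]]
wrist_force: [1.7, 0.1, -0.5]
gripper_width: 1.0
gripper_force: 0.0
```

Emit:
arm_command:
  deltas:
    - [0,0,0.1,4,-1,0,-1]
    - [0,0,0.2,8,-2,0,-1]
    - [0,0,0.3,12,-4,0,-1]
    - [0,0,0.4,16,-6,0,-1]
    - [0,0,0.5,20,-8,0,-1]
    - [0,0,0.56,24,-10,0,-1]
    - [0,0,0.56,27,-12,2,-1]
    - [0,0,0.56,29,-12,4,-1]

```text
time_s: 2.7
tcp_pos: [0.5962, -0.3336, 0.3025]
ee_rot: [[-0.534, -0.846, 0.005], [-0.846, 0.534, -0.003], [-0.0, -0.006, -1.0]]
wrist_force: [0.5, 0.7, -0.6]
gripper_width: 1.002
gripper_force: 0.0
```

```bash
python3 - <<'E'
from h import *
import pickle
np.set_printoptions(precision=4,suppress=True)
c=capture("wrist");pickle.dump(c,open("wst.pkl","wb"));W=cam("",c);S=cam("side")
h=c["pixels"].astype(int);m=((h[...,2]-h[...,0])>30).astype(np.uint8);m[300:]=0
n,l,st,ce=cv2.connectedComponentsWithStats(m);
for i in range(1,n):
    if st[i,4]>150:
        k=cv2.findContours((l==i).astype(np.uint8),0,2)[0][0];print(st[i],ce[i],cv2.minAreaRect(k))
print(proj(W,[.594,-.326,.151]),proj(W,[.594,-.326,0]),sense()["tcp_pos"])
cv2.imwrite("pics/w2z.png",cv2.resize(c["pixels"][100:340,180:460],None,fx=2.4,fy=2.4,interpolation=cv2.INTER_CUBIC))
E
```

```text
[ 160    0   43   58 1745] [177.4017  25.7192] ((177.25, 26.250001907348633), (38.242645263671875, 61.188236236572266), 11.309932708740234)
[ 391  193   23  107 1632] [403.3456 244.663 ] ((403.43682861328125, 245.87440490722656), (106.37423706054688, 20.323535919189453), 87.04922485351562)
[320 210  21  32 614] [329.6547 226.3925] ((330.0, 225.5), (31.0, 20.0), 90.0)
[329.9333 238.9682] [328.3665 205.5506] [ 0.5921 -0.3333  0.2941]
```

View pics/w2z.png

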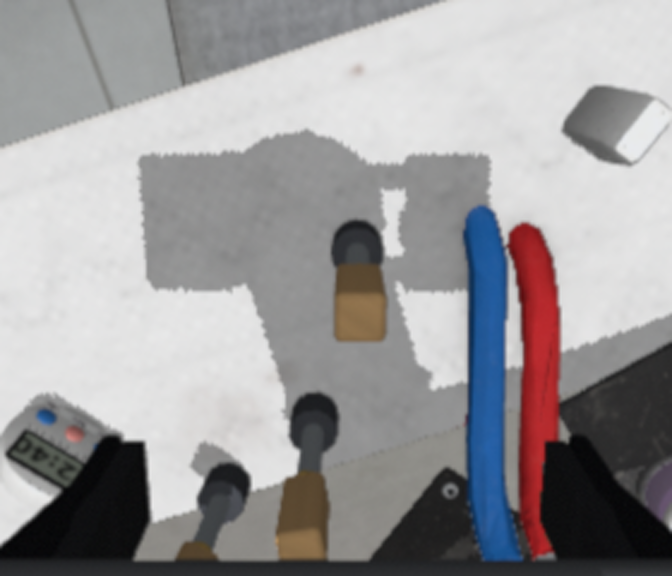

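The close crop confirms the lone stirrer, with its top face at crop (360,316) and its foot at (357,245). Its handle is square to the jaws. The other two are at (303,515) and (210,500), the scorer at (615,125), and the hoses pass between the jaws' right side and the pad. I'll triangulate the top.

```bash
python3 - <<'E'
from h import *
import pickle
np.set_printoptions(precision=4,suppress=True)
W=cam("",pickle.load(open("wst.pkl","rb")));S=cam("side")
u,v=360.5/2.4+180-.3,316.5/2.4+100-.3
print(tri(W,(u,v),S,(345.1,354.6)),onz(W,u,v,.151))
s=sense();R=s["ee_rot"];
for p in(onz(W,u,v,.151),):print(R.T@(np.array([p[0],p[1],.1235])-s["tcp_pos"])*100,s["tcp_pos"])
k=cv2.minAreaRect
for z in(.0,.02,.04):
  for t in((475,215),(522,228)):print(z,onz(W,t[0]/2.4+180,t[1]/2.4+100,z)) # hose ends
print("foot",onz(W,357/2.4+180,243/2.4+100,.03))
E
```

```text
(array([ 0.5919, -0.3317,  0.1515]), np.float64(0.003327621540969973)) [ 0.5903 -0.3319  0.151 ]
[ 0.0877  0.055  17.3616] [ 0.5925 -0.3319  0.2971]
0.0 [ 0.5278 -0.3095  0.    ]
0.0 [ 0.5095 -0.2895  0.    ]
0.02 [ 0.5288 -0.3138  0.02  ]
0.02 [ 0.5113 -0.2947  0.02  ]
0.04 [ 0.5298 -0.3181  0.04  ]
0.04 [ 0.5131 -0.2999  0.04  ]
foot [ 0.5878 -0.3357  0.03  ]
```

Emit:
arm_command:
  deltas:
    - [0,0,0,0,0,3.5,-1]
    - [0,0,0,0,0,7,-1]
    - [0,0,0,0,0,10.5,-1]
    - [0,0,0,0,0,13.5,-1]
    - [0,0,0,0,0,16,-1]
    - [0,0,0,0,0,17.5,-1]
    - [0,0,0,0,0,17.5,-1]

```text
time_s: 3.43
tcp_pos: [0.5921, -0.3279, 0.1237]
ee_rot: [[-0.532, -0.847, -0.006], [-0.847, 0.532, 0.002], [0.001, 0.006, -1.0]]
wrist_force: [-0.9, -0.3, -0.7]
gripper_width: 1.004
gripper_force: 0.0
```

```bash
python3 - <<'E'
from h import *
s=sense();R=s["ee_rot"];print(s["tcp_pos"],R,R.T@(np.array([.5905,-.3319,.1235])-s["tcp_pos"])*100)
E
```

```text
[ 0.59213689 -0.32791863  0.12374546] [[-0.53162332 -0.84696182 -0.00568596]
 [-0.84698027  0.53161917  0.00234154]
 [ 0.00103957  0.00606071 -0.99998109]] [ 0.42420932 -0.07316785  0.02454444]
```

Emit:
arm_command:
  deltas:
    - [0,0,0,0.3,0,0,-1]
    - [0,0,0,0.3,0,0,-0.3]
    - [0,0,0,0.3,0,0,1]
    - [0,0,0,0.3,0,0,1]
    - [0,0,0,0.3,0,0,1]
    - [0,0,0,0.3,0,0,1]
    - [0,0,0,0.3,0,0,1]
    - [0,0,0,0.3,0,0,1]

```text
time_s: 4.1
tcp_pos: [0.5928, -0.3313, 0.1267]
ee_rot: [[-0.531, -0.847, 0.0], [-0.847, 0.531, -0.0], [-0.0, -0.0, -1.0]]
wrist_force: [-0.8, 0.2, -0.2]
gripper_width: 0.553
gripper_force: 0.0
```

Emit:
arm_command:
  deltas:
    - [0,0,0,0,0,0,1]
    - [0,0,0,0,0,0,1]
    - [0,0,0,0,0,0,1]
    - [0,0,0,0,0,0,1]
    - [0,0,0,0,0,0,1]
    - [0,0,0,0,0,0,1]
    - [0,0,0,0,0,0,1]
    - [0,0,0,0,0,0,1]

```text
time_s: 4.77
tcp_pos: [0.5927, -0.3313, 0.1264]
ee_rot: [[-0.531, -0.847, -0.0], [-0.847, 0.531, 0.0], [0.0, 0.0, -1.0]]
wrist_force: [-0.8, -0.2, -0.1]
gripper_width: 0.228
gripper_force: 30.0
```

The grip is good: 30 N and a 19.8 mm opening, with the foot 126.4 mm below the TCP. I'll lift, then carry it round on the base side while turning the tool back square.

Emit:
arm_command:
  deltas:
    - [0,0,0,0,0,-1.5,1]
    - [0,0,0,0,0,-4.5,1]
    - [0,0,0,0,0,-8,1]
    - [0,0,0,0,0.5,-12,1]
    - [0,0,-0.1,0,2,-15.5,1]
    - [0,0,-0.2,0.3,5,-17.5,1]
    - [0,0,-0.3,0.6,8.5,-17.5,1]
    - [0,0,-0.4,1,12,-17.5,1]

```text
time_s: 5.43
tcp_pos: [0.4851, -0.2754, 0.3025]
ee_rot: [[-0.155, -0.988, 0.003], [-0.988, 0.155, -0.0], [-0.0, -0.003, -1.0]]
wrist_force: [0.0, 0.7, -3.3]
gripper_width: 0.224
gripper_force: 30.0
```

Emit:
arm_command:
  deltas:
    - [0,0,-0.08,-2,3,0,1]
    - [0,0,-0.16,-5,4,0,1]
    - [0,0,-0.16,-8,4.5,0,1]
    - [0,0,-0.16,-12,4.5,0,1]
    - [0,0,-0.16,-16,4.5,0,1]
    - [0,0,-0.16,-20,4.5,0,1]
    - [0,0,-0.16,-24,4.5,0,1]
    - [0,0,-0.16,-28,4.5,0,1]

```text
time_s: 6.1
tcp_pos: [0.4853, 0.0094, 0.3015]
ee_rot: [[-0.0, -1.0, -0.0], [-1.0, 0.0, 0.0], [-0.0, 0.0, -1.0]]
wrist_force: [1.4, -0.3, -2.1]
gripper_width: 0.229
gripper_force: 30.0
```

Emit:
arm_command:
  deltas:
    - [0,0,0,-4,0.3,0,1]
    - [0,0,0,-8,0.6,0,1]
    - [0,0,0,-12,0.9,0,1]
    - [0,0,0,-16,1.2,0,1]
    - [0,0,0,-20,1.5,0,1]
    - [0,0,0,-24,1.7,0,1]
    - [0,0,0,-27,1.7,0,1]
    - [0,0,0,-27.4,1.7,0,1]

```text
time_s: 6.77
tcp_pos: [0.4685, 0.2861, 0.3004]
ee_rot: [[0.004, -1.0, -0.001], [-1.0, -0.004, 0.001], [-0.001, 0.001, -1.0]]
wrist_force: [0.7, -0.7, -1.9]
gripper_width: 0.226
gripper_force: 30.0
```

Emit:
arm_command:
  deltas:
    - [0,0,0,0,0,1,1]
    - [0,0,0,0,0,2,1]
    - [0,0,0,0,0,3,1]
    - [0,0,0,0,0,4,1]
    - [0,0,0,0,0,4,1]

```text
time_s: 7.18
tcp_pos: [0.4678, 0.2794, 0.2584]
ee_rot: [[-0.002, -1.0, -0.005], [-1.0, 0.002, -0.004], [0.004, 0.005, -1.0]]
wrist_force: [-0.7, -0.4, -2.1]
gripper_width: 0.226
gripper_force: 30.0
```

```bash
python3 - <<'E'
from h import *
np.set_printoptions(precision=4,suppress=True)
s=sense();print(s["tcp_pos"],s["ee_rot"],s["time_s"])
C=cam("scene");W=cam("wrist")
f=s["tcp_pos"]-[0,0,.1264];print(proj(C,f),proj(W,f))
a=cv2.resize(C["im"][230:420,190:360],None,fx=2.35,fy=2.35,interpolation=cv2.INTER_CUBIC)
b=W["im"][60:480,130:530][:a.shape[0]];
cv2.imwrite("pics/s3.png",np.hstack([a,cv2.copyMakeBorder(b,0,a.shape[0]-b.shape[0],0,0,0)]));print(a.shape)
E
```

```text
[0.4678 0.2794 0.2584] [[-0.0021 -1.     -0.0048]
 [-1.      0.0021 -0.0036]
 [ 0.0036  0.0048 -1.    ]] 7.1833
[272.5301 317.4369] [322.0454 240.507 ]
(446, 400, 3)
```

View pics/s3.png

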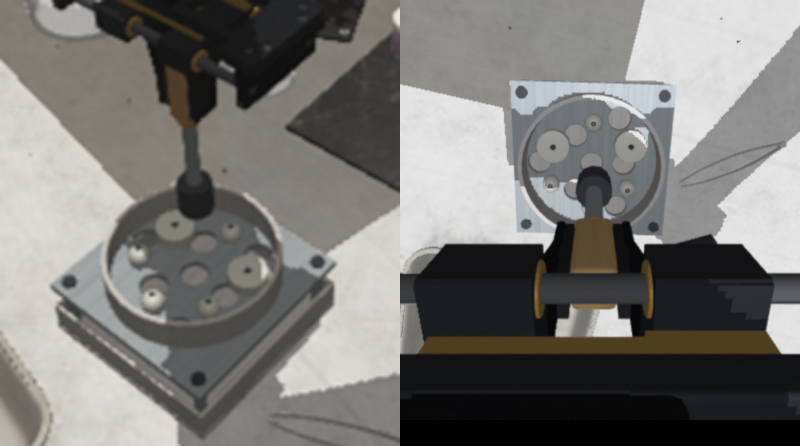

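The image matches the prediction: the foot is at scene pixel (273,318) against a predicted (272.5,317.4), clear of the beads above the centre hole. I'll lower it until it hovers 3–4 mm over the plate.

Emit:
arm_command:
  deltas:
    - [0,0,0,0,0,1.2,1]
    - [0,0,0,0,0,2.4,1]
    - [0,0,0,0,0,3.6,1]
    - [0,0,0,0,0,4.8,1]
    - [0,0,0,0,0,5.8,1]
    - [0,0,0,0,0,6.6,1]
    - [0,0,0,0,0,7,1]
    - [0,0,0,0,0,7,1]

```text
time_s: 7.95
tcp_pos: [0.4688, 0.2812, 0.1909]
ee_rot: [[-0.0, -1.0, -0.001], [-1.0, 0.0, -0.001], [0.001, 0.001, -1.0]]
wrist_force: [-0.0, -0.2, -3.0]
gripper_width: 0.228
gripper_force: 30.0
```

Emit:
arm_command:
  deltas:
    - [0,0,0,0,0,0,1]
    - [0,0,0,0,0,0,1]
    - [0,0,0,0,0,0,1]

```text
time_s: 8.2
tcp_pos: [0.4693, 0.2819, 0.1923]
ee_rot: [[0.0, -1.0, 0.001], [-1.0, -0.0, 0.001], [-0.001, -0.001, -1.0]]
wrist_force: [0.3, 0.1, -2.3]
gripper_width: 0.229
gripper_force: 30.0
```

Emit:
arm_command:
  deltas:
    - [0,0,0,0,0,0.3,1]
    - [0,0,0,0,0,0.55,1]
    - [0,0,0,-0.7,-0.45,0.55,1]
    - [0,0,0,-1.4,-0.9,0.55,1]
    - [0,0,0,-2.1,-1.35,0.55,1]
    - [0,0,0,-2.8,-1.8,0.55,1]
    - [0,0,0,-3.6,-2.25,0.55,1]
    - [0,0,0,-4.3,-2.7,0.55,1]

```text
time_s: 8.87
tcp_pos: [0.4966, 0.3257, 0.1859]
ee_rot: [[0.0, -1.0, 0.0], [-1.0, -0.0, 0.0], [-0.0, -0.0, -1.0]]
wrist_force: [0.1, 0.6, -2.5]
gripper_width: 0.233
gripper_force: 30.0
```

Emit:
arm_command:
  deltas:
    - [0,0,0,0,0.2,0,1]
    - [0,0,0,-0.1,0.6,0,1]
    - [0,0,0,-0.2,1.1,0,1]
    - [0,0,0,-0.3,1.6,0,1]
    - [0,0,0,-0.4,2.1,0,1]
    - [0,0,0,-0.5,2.6,0,1]
    - [0,0,0,-0.5,3,0,1]
    - [0,0,0,-0.5,3.2,0,1]

```text
time_s: 9.53
tcp_pos: [0.4632, 0.3295, 0.1863]
ee_rot: [[0.0, -1.0, -0.0], [-1.0, -0.0, 0.0], [-0.0, 0.0, -1.0]]
wrist_force: [-0.1, 0.0, -0.8]
gripper_width: 0.225
gripper_force: 30.0
```

```bash
cat > look.py <<'E'
from h import *
import sys
s=sense();print(s["tcp_pos"].round(4),s["wrist_force"].round(1),s["time_s"])
C=cam("scene");W=cam("wrist")
pc=proj(C,[.4687,.2834,.056]);pw=proj(W,[.4687,.2834,.056]);print(pc,pw)
def crop(im,p,h,k):
    x,y=int(p[0])-h,int(p[1])-h;o=cv2.copyMakeBorder(im,200,200,200,200,0)[y+200:y+200+2*h,x+200:x+200+2*h]
    return cv2.resize(o,(k,k),interpolation=cv2.INTER_CUBIC),(x,y)
a,o1=crop(C["im"],pc,50,400);b,o2=crop(W["im"],pw,70,400);print(o1,o2)
cv2.imwrite(sys.argv[1],np.hstack([a,b]))
E
python3 look.py pics/s4.png
```

```text
[0.4632 0.3295 0.1863] [-0.1  0.  -0.8] 9.5333
[272.93403612 345.41020871] [314.64342344 184.80986414]
(222, 295) (244, 114)
```

View pics/s4.png

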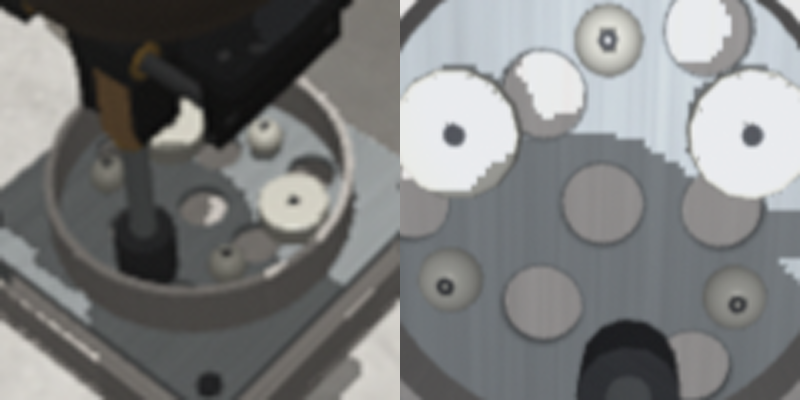

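Round bead 4 has gone down at the 118° hole. Three balls remain, at mosaic (608,40), (450,280) and (735,297), with the discs at (455,135) and (750,135). Next I'll push bead 2 into the outer hole at −2°.

Emit:
arm_command:
  deltas:
    - [0,0,0,0.1,-0.8,0,1]
    - [0,0,0,0.2,-1.6,0,1]
    - [0,0,0,0.3,-2.4,0,1]
    - [0,0,0,0.4,-3.1,0,1]
    - [0,0,0,0.4,-3.4,0,1]
    - [0,0,0,0.7,-3.6,0,1]
    - [0,0,0,1.1,-3.8,0,1]

```text
time_s: 10.22
tcp_pos: [0.5023, 0.3183, 0.1857]
ee_rot: [[-0.0, -1.0, -0.001], [-1.0, 0.0, -0.0], [0.0, 0.001, -1.0]]
wrist_force: [0.2, 0.3, -1.7]
gripper_width: 0.231
gripper_force: 30.0
```

Emit:
arm_command:
  deltas:
    - [0,0,0,0.35,-0.2,0,1]
    - [0,0,0,0.7,-0.4,0,1]
    - [0,0,0,1.05,-0.6,0,1]
    - [0,0,0,1.4,-0.8,0,1]
    - [0,0,0,1.75,-1,0,1]
    - [0,0,0,2,-1.15,0,1]
    - [0,0,0,2,-1.15,0,1]

```text
time_s: 10.8
tcp_pos: [0.5137, 0.298, 0.1861]
ee_rot: [[-0.001, -1.0, 0.0], [-1.0, 0.001, -0.0], [0.0, -0.0, -1.0]]
wrist_force: [-0.2, 0.5, -1.6]
gripper_width: 0.221
gripper_force: 30.0
```

```bash
cat > det.py <<'E'
from h import *
HO=dict(C=(468.7,283.4),O0=(442.7,331.9),O120=(439.6,236.7),O240=(523.6,281.7),I60=(434.7,284.5),I180=(484.7,253.5),I300=(486.6,312.3))
s=sense();t=s["tcp_pos"];print((t*1000).round(1),s["wrist_force"].round(1),s["time_s"])
W=cam("wrist");K=4;p=proj(W,[.4687,.2834,.056]);x,y=np.maximum(p.astype(int)-75,0)
g=cv2.cvtColor(W["im"][y:y+150,x:x+150],6);g=cv2.GaussianBlur(cv2.resize(g,None,fx=K,fy=K,interpolation=cv2.INTER_CUBIC),(0,0),2)
o,_=ray(W,*p);pm=W["K"][0,0]/np.linalg.norm(o-[.4687,.2834,.06])/1000*K # px per mm
for n,r,z,a in(("ball",9,.065,28),("disc",17,.069,28)):
    c=cv2.HoughCircles(g,cv2.HOUGH_GRADIENT,1.2,r*pm,param1=60,param2=a,minRadius=int(r*pm*.88),maxRadius=int(r*pm*1.12))
    for u,v,R in (c[0] if c is not None else []):
        q=onz(W,(u+.5)/K-.5+x,(v+.5)/K-.5+y,z)*1000
        if np.hypot(*(q[:2]-HO["C"]))<64:
            h=min(HO,key=lambda k:np.hypot(*(q[:2]-HO[k])))
            print(n,q[:2].round(1),"R",round(R/pm,1),"near",h,round(float(np.hypot(*(q[:2]-HO[h]))),1),"foot",round(float(np.hypot(*(q[:2]-t[:2]*1000))),1),
                "mean",round(float(g[int(v-R/2):int(v+R/2),int(u-R/2):int(u+R/2)].mean())))
E
python3 det.py
```

```text
[513.7 298.  186.1] [-0.2  0.5 -1.6] 10.8
ball [489.2 307.6] R 9.8 near I300 5.3 foot 26.3 mean 139
disc [430.1 262.6] R 16.7 near I60 22.3 foot 90.8 mean 151
```

Emit:
arm_command:
  deltas:
    - [0,0,0,0.1,0.8,0,1]
    - [0,0,0,0.4,1.6,0,1]
    - [0,0,0,0.8,2.6,0,1]
    - [0,0,0,1.2,3.6,0,1]
    - [0,0,0,1.4,4.4,0,1]
    - [0,0,0,1.4,4.4,0,1]

```text
time_s: 11.35
tcp_pos: [0.4675, 0.2839, 0.1863]
ee_rot: [[0.001, -1.0, -0.001], [-1.0, -0.001, -0.0], [0.0, 0.001, -1.0]]
wrist_force: [0.6, -0.7, -2.3]
gripper_width: 0.226
gripper_force: 30.0
```

```bash
sed -i 's/,28),("disc",17,.069,28)/,15),("disc",17,.069,18)/; s/param1=60/param1=40/' det.py; python3 det.py
```

```text
[467.5 283.9 186.3] [ 0.6 -0.7 -2.3] 11.35
ball [486.3 307.2] R 9.3 near I300 5.1 foot 29.9 mean 139
ball [437.9 281.2] R 9.2 near I60 4.6 foot 29.7 mean 139
ball [443.1 236.4] R 9.5 near O120 3.5 foot 53.4 mean 145
ball [482.3 251.8] R 9.5 near I180 3.0 foot 35.4 mean 141
ball [520.7 278.4] R 9.8 near O240 4.4 foot 53.5 mean 140
ball [506.4 256.4] R 9.0 near I180 21.8 foot 47.7 mean 153
ball [466.9 277.4] R 8.4 near C 6.3 foot 6.6 mean 39
disc [507.  263.2] R 17.0 near I180 24.3 foot 44.7 mean 141
disc [429.4 262.9] R 16.8 near I60 22.3 foot 43.5 mean 145
disc [467.9 286.3] R 18.7 near C 3.0 foot 2.4 mean 56
disc [437.7 235.9] R 16.0 near O120 2.1 foot 56.5 mean 141
```

```bash
cat > dots.py <<'E'
exec(open("det.py").read().split("for n,r,z,a")[0])
k=cv2.getStructuringElement(2,(int(6*pm)|1,)*2);b=cv2.morphologyEx(g,cv2.MORPH_BLACKHAT,k)
n,l,st,ce=cv2.connectedComponentsWithStats((b>18).astype(np.uint8))
for i in range(1,n):
    A=st[i,4]/pm**2;w,h=st[i,2:4]/pm
    if 2<A<30 and max(w,h)<8:
        q=onz(W,*((ce[i]+.5)/K-.5+[x,y]),.072)[:2]*1000
        if np.hypot(*(q-HO["C"]))<64:print(q.round(1),"area",A.round(1),"foot",np.hypot(*(q-t[:2]*1000)).round(1),"peak",b[l==i].max())
E
python3 dots.py
```

```text
[468.6 284.5 186.5] [ 0.9  0.7 -1.7] 11.4
[466.8 240.4] area 21.9 foot 44.1 peak 55
[473.9 244.4] area 6.4 foot 40.4 peak 26
[417.4 253.2] area 3.0 foot 60.0 peak 37
[506.8 262.8] area 24.4 foot 44.0 peak 66
[429.7 262.9] area 24.4 foot 44.4 peak 67
[456.2 278.4] area 2.8 foot 13.8 peak 20
[478.  278.7] area 2.6 foot 11.1 peak 20
[529.5 301.5] area 7.6 foot 63.3 peak 60
[408.9 302.8] area 2.8 foot 62.4 peak 27
[431.7 308.8] area 20.5 foot 44.1 peak 61
[482.9 315.2] area 3.1 foot 33.9 peak 33
```

Dots show bead 1, bead 3 and both discs still in place, and beads 2 and 4 gone. Next is bead 1, into the 238° hole.

Emit:
arm_command:
  deltas:
    - [0,0,0,0.6,-0.35,0,1]
    - [0,0,0,1.2,-0.7,0,1]
    - [0,0,0,1.8,-1,0,1]
    - [0,0,0,2.4,-1.35,0,1]
    - [0,0,0,3,-1.7,0,1]
    - [0,0,0,3.6,-2,0,1]
    - [0,0,0,4,-2.25,0,1]
    - [0,0,0,4,-2.25,0,1]

```text
time_s: 12.12
tcp_pos: [0.4925, 0.2436, 0.186]
ee_rot: [[-0.001, -1.0, 0.0], [-1.0, 0.001, -0.0], [0.0, -0.0, -1.0]]
wrist_force: [0.2, -0.1, -2.0]
gripper_width: 0.228
gripper_force: 30.0
```

Emit:
arm_command:
  deltas:
    - [0,0,0,0.05,0.4,0,1]
    - [0,0,0,0.15,0.8,0,1]
    - [0,0,0,0.2,1.2,0,1]
    - [0,0,0,0.3,1.6,0,1]
    - [0,0,0,0.35,2,0,1]
    - [0,0,0,0.4,2.4,0,1]
    - [0,0,0,0.45,2.8,0,1]
    - [0,0,0,0.45,3,0,1]

```text
time_s: 12.78
tcp_pos: [0.4613, 0.24, 0.1861]
ee_rot: [[0.0, -1.0, -0.0], [-1.0, -0.0, 0.0], [-0.0, 0.0, -1.0]]
wrist_force: [-0.0, 0.1, -1.8]
gripper_width: 0.23
gripper_force: 30.0
```

```bash
python3 dots.py
```

```text
[461.3 240.  186.1] [-0.   0.1 -1.8] 12.7833
[430.7 232.2] area 4.9 foot 31.6 peak 29
[470.8 234.4] area 2.5 foot 11.0 peak 22
[433.3 238.2] area 9.7 foot 28.0 peak 29
[441.9 242.1] area 6.5 foot 19.4 peak 28
[441.  247.8] area 6.3 foot 21.7 peak 23
[514.4 260.8] area 26.0 foot 57.1 peak 88
[497.9 261.1] area 8.0 foot 42.3 peak 42
[429.6 262.2] area 23.3 foot 38.6 peak 66
[476.5 269.6] area 3.3 foot 33.3 peak 33
[476.8 273.7] area 2.1 foot 37.1 peak 33
[531.  287.6] area 8.6 foot 84.4 peak 83
[503.6 292.3] area 3.0 foot 67.2 peak 36
```

Emit:
arm_command:
  deltas:
    - [0,0,0,-0.6,-0.4,0,1]
    - [0,0,0,-1.4,-0.75,0,1]
    - [0,0,0,-2.3,-0.75,0,1]
    - [0,0,0,-3.2,-0.75,0,1]
    - [0,0,0,-4,-0.75,0,1]
    - [0,0,0,-4.3,-0.75,0,1]
    - [0,0,0,-4.3,-0.75,0,1]

```text
time_s: 13.42
tcp_pos: [0.4694, 0.2841, 0.1858]
ee_rot: [[0.001, -1.0, -0.0], [-1.0, -0.001, -0.0], [0.0, 0.0, -1.0]]
wrist_force: [0.4, 0.1, -2.9]
gripper_width: 0.229
gripper_force: 30.0
```

```bash
python3 dots.py
```

```text
[469.4 284.1 185.8] [ 0.4  0.1 -2.9] 13.4167
[417.1 253.4] area 3.5 foot 60.7 peak 39
[514.7 262. ] area 22.8 foot 50.4 peak 60
[429.7 262.8] area 22.8 foot 45.0 peak 63
[478.7 277.9] area 3.3 foot 11.2 peak 21
[457.1 277.8] area 3.0 foot 13.9 peak 20
[529.4 301.9] area 6.9 foot 62.6 peak 60
[409.  302.7] area 2.2 foot 63.2 peak 26
[431.8 308.7] area 20.0 foot 44.9 peak 61
[484.3 316.1] area 7.3 foot 35.2 peak 39
```

Bead 1 has gone, and disc 1 has shifted slightly to (515,262). Now bead 3, into the 118° hole.

Emit:
arm_command:
  deltas:
    - [0,0,0,0,0.6,0,1]
    - [0,0,0,0.05,1.2,0,1]
    - [0,0,0,0.1,1.8,0,1]
    - [0,0,0,0.1,2.4,0,1]
    - [0,0,0,0.1,3,0,1]
    - [0,0,0,0.1,3.6,0,1]
    - [0,0,0,0.1,4.2,0,1]
    - [0,0,0,0.1,4.6,0,1]

```text
time_s: 14.13
tcp_pos: [0.422, 0.2814, 0.186]
ee_rot: [[-0.0, -1.0, -0.002], [-1.0, 0.0, -0.001], [0.001, 0.002, -1.0]]
wrist_force: [-0.2, 0.0, -2.5]
gripper_width: 0.228
gripper_force: 30.0
```

Emit:
arm_command:
  deltas:
    - [0,0,0,-0.35,-0.1,0,1]
    - [0,0,0,-0.75,-0.25,0,1]
    - [0,0,0,-1.15,-0.4,0,1]
    - [0,0,0,-1.55,-0.55,0,1]
    - [0,0,0,-1.95,-0.75,0,1]
    - [0,0,0,-2.35,-0.9,0,1]
    - [0,0,0,-2.75,-1.1,0,1]
    - [0,0,0,-3,-1.2,0,1]

```text
time_s: 14.8
tcp_pos: [0.4359, 0.3127, 0.1859]
ee_rot: [[-0.0, -1.0, 0.0], [-1.0, 0.0, -0.0], [0.0, -0.0, -1.0]]
wrist_force: [0.2, 0.8, -1.7]
gripper_width: 0.226
gripper_force: 30.0
```

```bash
python3 dots.py
```

```text
[435.9 312.7 185.9] [ 0.2  0.8 -1.7] 14.8
[470.8 251.2] area 3.7 foot 70.7 peak 33
[427.4 254.8] area 26.6 foot 58.5 peak 75
[514.1 262.8] area 29.9 foot 92.8 peak 84
[425.2 286. ] area 4.0 foot 28.7 peak 23
[445.1 309.5] area 4.8 foot 9.7 peak 22
[423.8 310. ] area 2.6 foot 12.4 peak 20
```

Emit:
arm_command:
  deltas:
    - [0,0,0,0.6,-0.7,0,1]
    - [0,0,0,1.4,-1.6,0,1]
    - [0,0,0,2.2,-2.5,0,1]
    - [0,0,0,2.9,-3.3,0,1]
    - [0,0,0,2.9,-3.3,-1,1]
    - [0,0,0,2.9,-3.3,-4,1]
    - [0,0,0,2.9,-3.3,-7.5,1]
    - [0,0,0,2.9,-3.3,-11,1]

```text
time_s: 15.52
tcp_pos: [0.4686, 0.282, 0.2975]
ee_rot: [[-0.001, -1.0, -0.001], [-1.0, 0.001, -0.001], [0.001, 0.001, -1.0]]
wrist_force: [0.1, 2.0, -2.0]
gripper_width: 0.228
gripper_force: 30.0
```

Emit:
arm_command:
  deltas:
    - [0,0,0,-1.5,0,0,1]
    - [0,0,0,-3.5,0,0,1]
    - [0,0,0,-5,0,0,1]
    - [0,0,0,-5,0,0,1]
    - [0,0,0,-5,0,0,1]

```text
time_s: 15.93
tcp_pos: [0.4683, 0.3333, 0.2953]
ee_rot: [[0.001, -1.0, -0.001], [-1.0, -0.001, -0.001], [0.001, 0.001, -1.0]]
wrist_force: [-0.5, -1.7, -2.2]
gripper_width: 0.227
gripper_force: 30.0
```

```bash
python3 dots.py; python3 - <<'E'
from h import *
np.set_printoptions(precision=4,suppress=True)
C=cam("scene");W=cam("wrist");S=cam("side")
def crop(im,p,h,k):
    x,y=int(p[0])-h,int(p[1])-h;return cv2.resize(cv2.copyMakeBorder(im,200,200,200,200,0)[y+200:y+200+2*h,x+200:x+200+2*h],(k,k),interpolation=cv2.INTER_CUBIC)
p=[.4687,.2834,.056];pad=proj(S,[.465,-.05,.008]);print("pad crop centre",pad)
top=np.hstack([crop(C["im"],proj(C,p),50,300),crop(W["im"],proj(W,p),80,300)])
cv2.imwrite("pics/s5.png",np.vstack([top,np.hstack([crop(S["im"],pad,75,300),crop(S["im"],proj(S,p),50,300)])]))
# jars: lids in side and w0 views
s0=cv2.imread("pics/side0.png");
W0=dict(K=W["K"],R=np.array([[-1,-.0007,.0021],[0,.9529,.3033],[-.0022,.3033,-.9529]]));W0["t"]=-W0["R"]@np.array([.624,-.0847,.3831])
for a,b in(((259,258),(519,196)),((294,287),(452,111))):print("jar",tri(S,a,W0,b),onz(S,*a,.057),onz(W0,*b,.057))
for u,v in((401,21),(573,24),(524,267),(389,266)):print("pad w0",onz(W0,u,v,.008))
for u,v in((241,246),(316,247),(315,334),(232,334)):print("pad side",onz(S,u,v,.008))
E
```

```text
[468.3 333.3 295.3] [-0.5 -1.7 -2.2] 15.9333
[453.  238.2] area 2.8 foot 96.3 peak 25
[477.4 244.8] area 8.8 foot 89.0 peak 32
[449.2 246.3] area 6.1 foot 89.1 peak 26
[518.8 246.5] area 3.8 foot 100.4 peak 26
[427.5 254.8] area 21.7 foot 88.4 peak 79
[514.8 262.7] area 23.8 foot 84.5 peak 84
[434.9 270.5] area 14.6 foot 71.1 peak 27
[439.7 273.2] area 9.8 foot 66.6 peak 35
[529.5 275.8] area 17.8 foot 84.0 peak 42
[430.3 274.5] area 11.4 foot 70.0 peak 48
[430.2 292.9] area 8.4 foot 55.6 peak 34
pad crop centre [276.0207 283.8354]
jar (array([ 0.4321, -0.0268,  0.0592]), np.float64(0.005041830425395915)) [ 0.4298 -0.0223  0.057 ] [ 0.4335 -0.0277  0.057 ]
jar (array([ 0.5063, -0.1042,  0.0578]), np.float64(0.002846251930323268)) [ 0.5049 -0.1027  0.057 ] [ 0.5074 -0.1046  0.057 ]
pad w0 [ 0.5484 -0.1885  0.008 ]
pad w0 [ 0.3821 -0.1862  0.008 ]
pad w0 [0.3839 0.0659 0.008 ]
pad w0 [0.5449 0.0646 0.008 ]
pad side [0.3807 0.0639 0.008 ]
pad side [0.5495 0.0629 0.008 ]
pad side [ 0.5473 -0.181   0.008 ]
pad side [ 0.386  -0.1823  0.008 ]
```

View pics/s5.png

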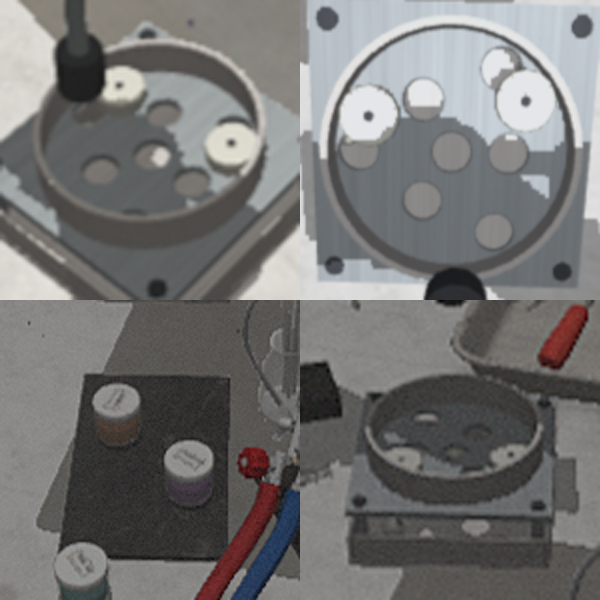

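The plate holds only the two discs, at mosaic (368,115) and (525,100), and white balls show in the tray at (450,525). On the pad (lower left crop), the jars are at (117,412) and (190,472). The free corner is around world (0.425, −0.138), more than 80 mm from either jar, so I'll carry it there.

Emit:
arm_command:
  deltas:
    - [0,0,0,2,0,0,1]
    - [0,0,0,5.5,0.5,0,1]
    - [0,0,0,9.5,1,0,1]
    - [0,0,0,13.5,1.5,0,1]
    - [0,0,0,17.5,2,0,1]
    - [0,0,0,21.5,2.5,0,1]
    - [0,0,0,25.5,3,0,1]
    - [0,0,0,29.5,3.5,0,1]

```text
time_s: 16.8
tcp_pos: [0.4324, 0.0358, 0.2964]
ee_rot: [[0.0, -1.0, 0.001], [-1.0, -0.0, 0.0], [-0.0, -0.001, -1.0]]
wrist_force: [1.5, -0.1, -1.8]
gripper_width: 0.232
gripper_force: 30.0
```

Emit:
arm_command:
  deltas:
    - [0,0,0,4,0.3,0,1]
    - [0,0,0,8,0.6,0,1]
    - [0,0,0,12,0.8,0,1]
    - [0,0,0,15,0.8,0,1]
    - [0,0,0,17,0.8,0,1]
    - [0,0,0,17.5,0.8,0,1]
    - [0,0,0,17.5,0.8,0,1]
    - [0,0,0,17.5,0.8,0,1]

```text
time_s: 17.47
tcp_pos: [0.4252, -0.1369, 0.296]
ee_rot: [[-0.001, -1.0, 0.0], [-1.0, 0.001, 0.0], [-0.0, -0.0, -1.0]]
wrist_force: [-0.2, 0.8, -2.4]
gripper_width: 0.228
gripper_force: 30.0
```

Emit:
arm_command:
  deltas:
    - [0,0,0,0,0,2,1]
    - [0,0,0,0,0,5,1]
    - [0,0,0,0,0,8,1]
    - [0,0,0,0,0,11,1]
    - [0,0,0,0,0,13.5,1]
    - [0,0,0,0,0,15,1]
    - [0,0,0,0,0,15.3,1]
    - [0,0,0,0,0,15.3,1]

```text
time_s: 18.13
tcp_pos: [0.4253, -0.136, 0.1425]
ee_rot: [[0.002, -1.0, -0.002], [-1.0, -0.002, -0.0], [0.0, 0.002, -1.0]]
wrist_force: [0.3, 0.5, -0.9]
gripper_width: 0.229
gripper_force: 30.0
```

Emit:
arm_command:
  deltas:
    - [0,0,0,0,0,0.2,1]
    - [0,0,0,0,0,0.4,1]
    - [0,0,0,0,0,0.5,1]
    - [0,0,0,0,0,0.6,1]
    - [0,0,0,0,0,0.6,1]

```text
time_s: 18.55
tcp_pos: [0.4256, -0.1369, 0.1374]
ee_rot: [[-0.0, -1.0, 0.001], [-1.0, 0.0, 0.0], [-0.0, -0.001, -1.0]]
wrist_force: [-0.9, 0.2, -1.8]
gripper_width: 0.23
gripper_force: 30.0
```

Emit:
arm_command:
  deltas:
    - [0,0,0,0,0,0.1,1]
    - [0,0,0,0,0,0.2,1]
    - [0,0,0,0,0,0.25,1]
    - [0,0,0,0,0,0.25,1]

```text
time_s: 18.88
tcp_pos: [0.4256, -0.137, 0.1349]
ee_rot: [[0.0, -1.0, 0.0], [-1.0, -0.0, -0.0], [0.0, -0.0, -1.0]]
wrist_force: [-0.4, -0.1, 1.9]
gripper_width: 0.227
gripper_force: 30.0
```

Contact: the wrist force rose by about 4 N at a pad height of 8.5 mm. I'll release it.

Emit:
arm_command:
  deltas:
    - [0,0,0,0,0,0,0.4]
    - [0,0,0,0,0,0,0.2]
    - [0,0,0,0,0,0,0]
    - [0,0,0,0,0,0,0]
    - [0,0,0,0,0,0,0]
    - [0,0,0,0,0,0,0]
    - [0,0,0,0,0,0,0]
    - [0,0,0,0,0,0,0]

```text
time_s: 19.55
tcp_pos: [0.4255, -0.1369, 0.1345]
ee_rot: [[0.0, -1.0, 0.0], [-1.0, -0.0, 0.0], [-0.0, -0.0, -1.0]]
wrist_force: [-0.2, -0.0, -0.3]
gripper_width: 0.492
gripper_force: 0.0
```

Emit:
arm_command:
  deltas:
    - [0,0,0,0,0,-1,0]
    - [0,0,0,0,0,-3,0]
    - [0,0,0,0,0,-6,0]
    - [0,0,0,0,0,-9,0]
    - [0,0,0,0,0,-12,0]
    - [0,0,0,0,0,-14,0]
    - [0,0,0,0,0,-14,0]

```text
time_s: 20.13
tcp_pos: [0.4279, -0.1373, 0.2795]
ee_rot: [[0.001, -1.0, 0.01], [-1.0, -0.001, -0.001], [0.001, -0.01, -1.0]]
wrist_force: [0.8, 1.0, 0.0]
gripper_width: 0.5
gripper_force: 0.0
```

```bash
python3 - <<'E'
from h import *
np.set_printoptions(precision=4,suppress=True)
s=sense();print(s["tcp_pos"],s["gripper_width"],s["time_s"])
S=cam("side");W=cam("wrist")
def wood(C,p,r):
    x,y=p.astype(int);h=C["im"][y-r:y+r,x-r:x+r].astype(int);m=((h[...,2]-h[...,0])>25).astype(np.uint8)
    n,l,st,ce=cv2.connectedComponentsWithStats(m)
    return [(st[i],ce[i]+[x-r,y-r]) for i in range(1,n) if st[i,4]>40]
for n,C in(("side",S),("wrist",W)):
    print(n,"expect top",proj(C,[.4256,-.137,.159]),"mid",proj(C,[.4256,-.137,.1315]),"low",proj(C,[.4256,-.137,.104]),wood(C,proj(C,[.4256,-.137,.14]),40))
a=cv2.imread("pics/side0.png").astype(int);d=abs(a-S["im"]).sum(2)
for n,(x,y) in dict(jar_a=(242,347),scorer=(260,387),jb=(259,265),jc=(294,293),sticks=(346,235)).items():print(n,d[y-12:y+12,x-10:x+10].mean())
E
```

```text
[ 0.4279 -0.1373  0.2795] 0.4997441640077045 20.1333
side expect top [249.2504 263.1195] mid [250.2172 273.4902] low [251.1508 283.5043] [(array([35, 28, 11, 12, 86], dtype=int32), array([249.407 , 262.1628]))]
wrist expect top [323.668  244.3648] mid [323.7689 234.7191] low [323.8535 226.6258] [(array([ 30,  24,  25,  38, 867], dtype=int32), array([325.0115, 240.5721]))]
jar_a 11.3875
scorer 11.420833333333333
jb 88.55833333333334
jc 31.510416666666668
sticks 47.1625
```

```bash
python3 -c "
from station import finish_job;print(finish_job())"
```

```text
the job is handed in; nothing more can be done
None
```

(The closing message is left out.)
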